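# Screw the loose canister cap tight and put the canister on the riser

## Task

One of the three white canisters in the wooden rack has a loose cap: it stands a little proud and its black grip bar is turned askew, while the bars of the tight caps lie along the rack. Leave that canister in its well while you screw its cap fully tight (clockwise), then lift it out and set it down gently, upright, on the middle of the low wooden riser. Leave the two tight canisters as they are in the rack.

Things in the scene. Friction and masses are not known exactly. Their poses are not given: they have to be found in the camera images.
- canister_1: White canister 60 x 60 mm, 78 tall, with a round grey screw cap 56 mm across; on the cap a black grip bar 50 long, 14 thick, 28 tall, strong enough to lift it by. Origin: centre of the underside, z up the cap's axis. Cap tight: flat cap top 97 mm and bar top 125 mm above the origin, bar along the canister's y. 0.25 to 0.45 kg. The three look alike but for the cap and stand in any order.
- canister_2: Like canister_1. Each stands in a square well of a fixed wooden rack (290 x 90 mm, long along the canisters' y, wells 100 mm apart); the well's rim is 25 mm above the canister's foot, with 3 mm play on each side, and keeps the canister from turning.
- canister_3: Like canister_1.
- cap_1 (a joint): Screw cap of canister_1, rad: 0 = fully tight (firm stop); positive = unscrewed, the bar turned counterclockwise from above by that angle from the canister's y. The cap rises 3.5 mm per rad and sinks again when tightened. Takes about 0.08 N m to turn and stays where left. Loose: 0.8 to 1.2; tight: below 0.05.
- cap_2 (a joint): Screw cap of canister_2, as cap_1.
- cap_3 (a joint): Screw cap of canister_3, as cap_1.
- riser_middle (a point): Middle of the upper face of the low riser, a fixed pale wooden board 120 mm (its x) by 190 mm (its y) whose top is 30 mm above the worktop; z up. A lip 8 mm thick and 10 mm high runs along its far (+x) edge.

How it is judged:
By the outcome, as a careful person would: the job done as asked, in the order asked, and still so for the second after the job is handed in, with the robot touching nothing.
It also fails if it takes over 45 s, if anything falls off the work surface, if the arm or the gripper's body presses on something with over 40 N, if the wrist force passes 120 N, or if a joint passes its speed limit or range.

## Robot

A 6-joint arm with a two-finger parallel gripper is mounted at the origin on a cart in front of the work surface, level with it; the furniture and walls round the work are solid. World frame = base frame: x ahead of the robot, y to its left, z up, the work surface at z = 0. Lengths are in mm, angles in rad, forces in N, time in s.
With the tool pointing down it reaches from about 350 to 775 mm from the base axis. Payload 7.3 kg.
Tool frame: the origin (TCP) lies on the centre line of the jaws, within the pads' length; the fingertips stand 17 mm ahead of it and the grasp point (between the pads) lies 2 mm behind it; z points along the fingers, y is the line along which they close (so a half turn about z gives the same grasp; the last joint's range is limited). The gripper opens to 92 mm and grips with 3 to 60 N. Pads are 19 mm wide; open, the fingers measure 130 mm over their backs; the gripper's body (75 mm by 190 mm) begins 47 mm behind the grasp point.
Start: joints at [1.104, 0.342, 1.524, -0, 1.275, -0.146], TCP at [165.531, 498.24, 243.741] pointing down, gripper open.
Joint ranges: [-2.53, 2.53], [-0.77, 2.02], [0.04, 2.7], [-1, 4.14], [0.28, 2.66], [-3.11, 3.11]. Speed limits (rad/s): [2.57, 2.57, 3.14, 3.14, 3.14, 3.14].

## Interface

Orientations are given as [roll, pitch, yaw] about the fixed x, y, z axes, in that order (R = Rz(yaw) Ry(pitch) Rx(roll)).
In Python, from plant import bot gives the robot as it stands. The module is installed in compiled form; this text tells all that it offers.
- The arm moves only by the shell command python3 -m pendant 'ROWS'. ROWS is JSON, a list of rows, each a list of 3 entries, a list of its own where there are three numbers: the shift along the world's x, y, z as a fraction of full scale, then the turn, a rotation vector about the world's x, y, z as a fraction of full scale, then the opening, from -1 (shut) to 1 (fully open), so that 0 is half open. In form: [[[tx, ty, tz], [rx, ry, rz], claw], ...]. A call has exactly 10 rows; each row shifts and turns the commanded pose from where the row before left it; what a row does not reach is not made up. Full scale, the value 1, is 30 mm for a shift and 0.12 rad for a turn. A row lasts 1/12 s, in which the tool goes at most 41.7 mm and 7.16 degrees, less where a joint would pass 70% of its speed; a pose out of reach is approached as far as the arm can. A call with a number of a shift or a turn outside -1 to 1 is refused whole. A call with a gripper value outside its range is refused whole. The fingers move at their own pace and stop on an object; the grip force is fixed at half the most. Time passes only in rows, so rows that do not move let the fingers close, or fill a call up. It gives the time, the measured TCP pose, the force, the opening and the grip force at its end, in the units of the state.
- bot.get_obs(): the state, without advancing time (a new reading comes with each control period).
- bot.capture(name): name is "side" or "top"; returns the picture (480x640x3 uint8, blue, green, red); there is no depth.
- bot.camera_params(name): a dict with "fovy" (degrees; the focal length in pixels is half the picture's height over the tangent of half this angle, whatever the lens; pixels are square), "cx", "cy" (the principal point, pixels), "distortion" ([k1, k2, p1, p2, k3] as OpenCV has them; the pictures are not rectified), "camera_from_world" (4x4, takes a point from world to camera coordinates). Camera axes: x right, y down, z forward; pixel columns grow to the right and rows downward; lengths in mm; the calibration is good to about 2 mm. A picture is of the moment at which its call begins. camera_params takes no time and is no camera call.
- bot.close_job(): hands the job in; it is judged then, once.
The state is a dict: "time": time; "joint_positions": joint angles; "dq": joint speeds; "tau": joint torques, N m; "tool_pos": TCP position; "tcp_rot": TCP orientation; "contact_force": force on the tool from outside, world axes, zero at the start; "moment": the same for the moment, N m; "grip_width": finger opening in mm; "finger_force": force on a finger pad.
Only numpy, scipy, OpenCV 4.12 (cv2) and the standard library are available. Lean on these libraries where they do the work, as an engineer would, in place of code of your own. Each camera call takes 0.05 s, during which the arm holds its last target. There are 200 camera calls.

## Working session

There is one attempt and no reset: what is moved stays moved. The work goes in short steps, Python scripts to look and compute and a shell command to move; the robot and the scene stay as the last step left them, time stands still between calls to the robot, and variables do not carry over. Pictures are saved under pics/ and viewed, at most 10 in all, crops included, and the job is handed in when it is done.

```bash
mkdir -p pics; python3 - <<'E'
from plant import bot
import cv2,numpy as np
for n in("top","side"):
    cv2.imwrite(f"pics/{n}1.png",bot.capture(n))
    p=bot.camera_params(n);print(n,p)
o=bot.get_obs();print({k:np.round(o[k],3) for k in("time","tool_pos","tcp_rot","grip_width","contact_force")})
E
```

```text
top {'fovy': 52.484468471428755, 'cx': 317.33702001220445, 'cy': 238.82326509667953, 'distortion': array([-0.04205102,  0.        ,  0.        ,  0.        ,  0.        ]), 'camera_from_world': array([[-1.67893763e-02, -9.99786979e-01,  1.20046942e-02,
         1.25396936e+02],
       [-9.97449197e-01,  1.59146148e-02, -6.95832142e-02,
         4.67612825e+02],
       [ 6.93773415e-02, -1.31423313e-02, -9.97503917e-01,
         9.25693910e+02],
       [ 0.00000000e+00,  0.00000000e+00,  0.00000000e+00,
         1.00000000e+00]])}
side {'fovy': 48.37591268901714, 'cx': 317.07989368149646, 'cy': 244.2184918724557, 'distortion': array([-0.13113434,  0.        ,  0.        ,  0.        ,  0.        ]), 'camera_from_world': array([[ 9.11973394e-01, -4.10221901e-01, -4.74560107e-03,
        -3.63268147e+02],
       [-1.93162067e-01, -4.19160260e-01, -8.87126311e-01,
         2.13682784e+02],
       [ 3.61929474e-01,  8.09952263e-01, -4.61502316e-01,
         8.07765937e+02],
       [ 0.00000000e+00,  0.00000000e+00,  0.00000000e+00,
         1.00000000e+00]])}
{'time': np.float64(0.1), 'tool_pos': array([165.36 , 497.932, 243.12 ]), 'tcp_rot': array([-3.14 , -0.   ,  2.821]), 'grip_width': np.float64(91.608), 'contact_force': array([ 0.105, -0.518, -0.088])}
```

View pics/top1.png

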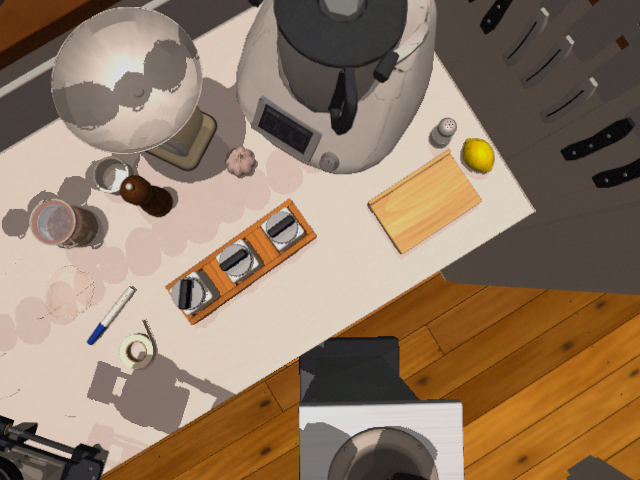

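View pics/side1.png

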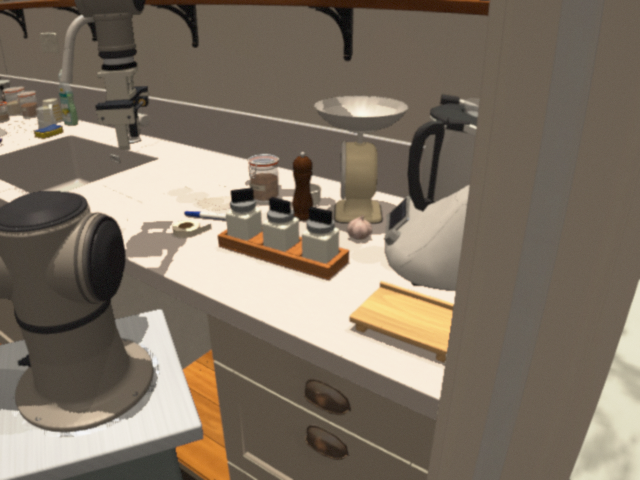

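The top view shows the loose cap on the left canister, around (187,293), with its bar nearly vertical. The other bars, at (234,260) and (283,228), lie along the rack. The riser is around (425,202), with its lip on the upper-left edge.

```bash
cat > h.py <<'E'
from plant import bot
import cv2,numpy as np
def K(n):
    p=bot.camera_params(n);f=240/np.tan(np.radians(p["fovy"]/2))
    return np.array([[f,0,p["cx"]],[0,f,p["cy"]],[0,0,1]]),np.array(p["distortion"]),np.array(p["camera_from_world"])
def ray(n,uv):
    k,d,T=K(n);q=cv2.undistortPoints(np.array(uv,float).reshape(-1,1,2),k,d).reshape(-1,2)
    R=T[:3,:3];return -R.T@T[:3,3],np.c_[q,np.ones(len(q))]@R
def onz(n,uv,z):
    c,v=ray(n,uv);return c+v*((z-c[2])/v[:,2])[:,None]
def proj(n,P):
    k,d,T=K(n);return cv2.projectPoints(np.array(P,float).reshape(-1,1,3),cv2.Rodrigues(T[:3,:3])[0],T[:3,3],k,d)[0].reshape(-1,2)
def tri(a,b):
    c1,v1=ray("top",a);c2,v2=ray("side",b);v1=v1[0];v2=v2[0]
    s=np.linalg.lstsq(np.c_[v1,-v2],c2-c1,rcond=None)[0]
    p,q=c1+s[0]*v1,c2+s[1]*v2;return (p+q)/2,np.linalg.norm(p-q)
E
python3 - <<'E'
from h import *
t=cv2.imread("pics/top1.png");s=cv2.imread("pics/side1.png")
def blobs(im,x0,y0,x1,y1,m,amin):
    M=np.zeros(im.shape[:2],np.uint8);M[y0:y1,x0:x1]=m[y0:y1,x0:x1]*255
    return [c for c in cv2.findContours(M,0,2)[0] if cv2.contourArea(c)>amin]
for n,im,b in(("top",t,(160,195,325,325)),("side",s,(220,180,350,240))):
    for c in blobs(im,*b,im.max(2)<50,40):
        r=cv2.minAreaRect(c);print(n,np.round(r[0],1),np.round(r[1],1),round(r[2]),cv2.contourArea(c))
        if n=="top":
            B=onz(n,cv2.boxPoints(r),130);print(np.round(B.mean(0)),[np.round(B[i+1]-B[i]) for i in(0,1)])
hsv=cv2.cvtColor(t,cv2.COLOR_BGR2HSV)
m=(hsv[...,1]>75)&(hsv[...,0]<25)&(hsv[...,2]>120)
for name,b,z in(("riser",(360,145,490,260),30),("rack",(160,190,325,330),30)):
    c=max(blobs(t,*b,m,50),key=cv2.contourArea);r=cv2.minAreaRect(c)
    B=onz("top",cv2.boxPoints(r),z);print(name,np.round(cv2.boxPoints(r)),np.round(B),np.round(B.mean(0)),[np.round(np.linalg.norm(B[i+1]-B[i])) for i in(0,1)],[np.arctan2(*(B[i+1]-B[i])[[1,0]]) for i in(0,1)])
a=cv2.resize(t[190:330,155:325],None,fx=4,fy=4,interpolation=2)[:, :400]
b=cv2.resize(s[180:280,210:355],None,fx=4,fy=4,interpolation=2)[:,:400]
a=cv2.resize(t[240:330,160:260],None,fx=4,fy=4,interpolation=2);b=cv2.resize(s[180:270,215:315],None,fx=4,fy=4,interpolation=2)
cv2.imwrite("pics/c1.png",np.hstack([a,b]))
E
```

```text
top [185. 294.] [10.8 28.8] 5 272.0
[372. 344. 130.] [array([48., -4.,  0.]), array([ -2., -18.,   0.])]
top [233.6 259.9] [ 8.7 30. ] 54 72.0
[428. 261. 130.] [array([ 29., -41.,   0.]), array([-12.,  -9.,   0.])]
top [281.1 226.3] [ 8.6 28.6] 53 55.0
[484. 180. 130.] [array([ 29., -39.,   0.]), array([-12.,  -9.,   0.])]
top [166. 205.] [20. 12.] 90 187.0
[524. 377. 130.] [array([ -0., -21.,   0.]), array([-34.,  -0.,   0.])]
side [279.  205.4] [22.9 11.9] 17 208.5
side [242.2 195.1] [11.2 21.5] 83 208.0
side [313.4 201.2] [37.9 41.5] 4 705.5
riser [[367. 202.]
 [448. 148.]
 [483. 200.]
 [402. 254.]] [[ 538.   22.   30.]
 [ 642. -140.   30.]
 [ 539. -204.   30.]
 [ 436.  -42.   30.]] [539. -91.  30.] [np.float64(193.0), np.float64(121.0)] [np.float64(-0.9974877588361907), np.float64(-2.5867391511756526)]
rack [[164. 287.]
 [289. 197.]
 [317. 236.]
 [191. 326.]] [[383. 410.  30.]
 [549. 170.  30.]
 [474. 118.  30.]
 [309. 358.  30.]] [429. 264.  30.] [np.float64(292.0), np.float64(91.0)] [np.float64(-0.9634429351871161), np.float64(-2.5407341189638295)]
```

View pics/c1.png

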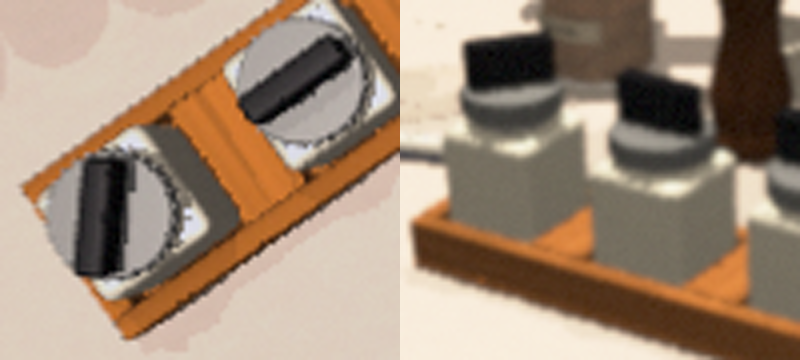

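The crop shows the loose bar's top at about (185,294) in the top view, turned about +0.88 rad from the rack. The measured sizes match: rack 292x91 and riser 193x121. I'll go above the canister at (372,345).

```bash
python3 -m pendant '[[[0.86,-0.64,0],[0,0,0.25],0],[[0.86,-0.64,0],[0,0,0.25],0],[[0.86,-0.64,0],[0,0,0.25],0],[[0.86,-0.64,0],[0,0,0.25],0],[[0.86,-0.64,0],[0,0,0.25],0],[[0.86,-0.64,0],[0,0,0.25],0],[[0.86,-0.64,0],[0,0,0.25],0],[[0.86,-0.64,0],[0,0,0.25],0],[[0,0,-0.8],[0,0,0],0],[[0,0,-0.8],[0,0,0],0]]'
python3 - <<'E'
from h import *
print("pred side top/bottom of bar",proj("side",[[372,345,133],[372,345,105]]))
for z in(100,200,300): print(z,np.round(onz("top",[[380,168],[415,140],[435,95],[350,172],[260,140]],z)[:,:2]).tolist())
print(tri((185,294),(242.2,195.1)))
im=bot.capture("side");tp=bot.capture("top")
cv2.imwrite("pics/c2.png",np.hstack([cv2.resize(im[100:280,190:330],None,fx=2.7,fy=2.7),cv2.resize(tp[200:380,100:240],None,fx=2.7,fy=2.7)]))
E
```

```text
time: 0.93
tool_pos: [374.1, 343.8, 195.9]
tcp_rot: [3.14, 0.003, 3.058]
contact_force: [0.9, -0.1, -0.2]
grip_width: 46.0
finger_force: 0.0
pred side top/bottom of bar [[240.8816623  188.83855479]
 [241.73518247 200.68668279]]
100 [[589.0, 5.0], [639.0, -59.0], [722.0, -99.0], [582.0, 59.0], [642.0, 218.0]]
200 [[567.0, 20.0], [611.0, -37.0], [685.0, -72.0], [561.0, 67.0], [614.0, 208.0]]
300 [[545.0, 34.0], [584.0, -15.0], [647.0, -45.0], [540.0, 75.0], [587.0, 198.0]]
(array([372.89363785, 346.47916008, 117.66663293]), np.float64(2.875575777907647))
```

View pics/c2.png

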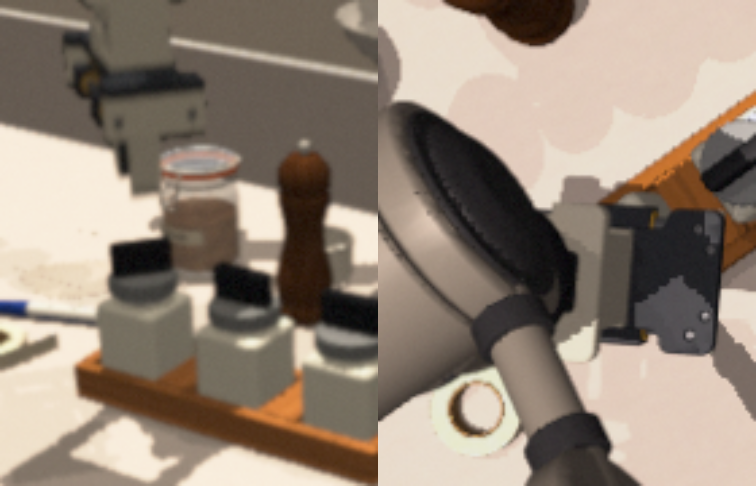

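The gripper hangs above the loose canister and lines up with its bar, so I'll descend and then close.

```bash
python3 -m pendant '[[[-0.05,0.04,-0.5],[0,0,0],0],[[0,0,-0.5],[0,0,0],0],[[0,0,-0.5],[0,0,0],0],[[0,0,-0.5],[0,0,0],0],[[0,0,-0.2],[0,0,0],0],[[0,0,-0.2],[0,0,0],0],[[0,0,0],[0,0,0],-1],[[0,0,0],[0,0,0],-1],[[0,0,0],[0,0,0],-1],[[0,0,0],[0,0,0],-1]]'
python3 - <<'E'
from h import *
o=bot.get_obs();print({k:np.round(o[k],2) for k in("tool_pos","tcp_rot","grip_width","contact_force","moment","finger_force","joint_positions")})
im=bot.capture("side");cv2.imwrite("pics/c3.png",cv2.resize(im[130:280,190:350],None,fx=4,fy=4))
E
```

```text
time: 1.87
tool_pos: [370.8, 346.1, 124.5]
tcp_rot: [3.141, 0.001, 3.061]
contact_force: [-0.1, -0.6, -0.3]
grip_width: 23.7
finger_force: 0.0
{'tool_pos': array([370.76, 346.11, 124.53]), 'tcp_rot': array([3.14, 0.  , 3.06]), 'grip_width': np.float64(23.73), 'contact_force': array([-0.07, -0.59, -0.31]), 'moment': array([ 0.01,  0.04, -0.01]), 'finger_force': np.float64(0.0), 'joint_positions': array([ 0.6 ,  0.44,  1.74,  0.  ,  0.96, -0.89])}
```

View pics/c3.png

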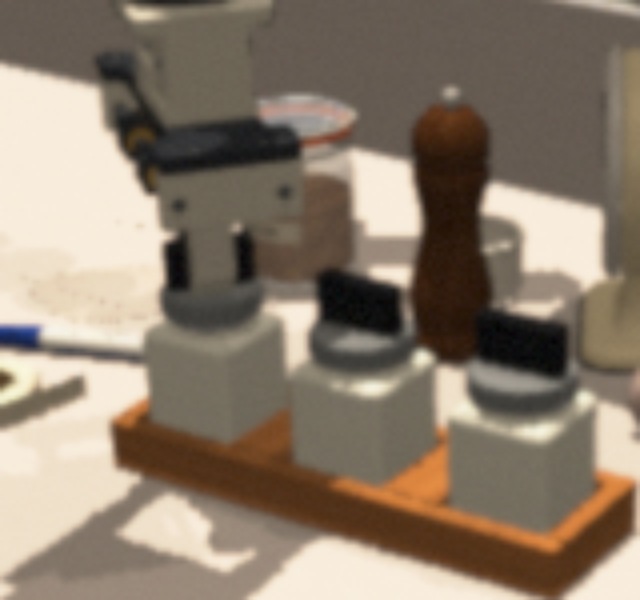

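Fingers straddle the bar, just above the cap, and are still closing.

```bash
python3 -m pendant '[[[0,0,-0.05],[0,0,0],-1],[[0,0,0],[0,0,0],-1],[[0,0,0],[0,0,0],-1],[[0,0,0],[0,0,0],-1],[[0,0,0],[0,0,0],-1],[[0,0,0],[0,0,0],-1],[[0,0,0],[0,0,0],-1],[[0,0,0],[0,0,0],-1],[[0,0,0],[0,0,0],-1],[[0,0,0],[0,0,0],-1]]'
python3 -c "
from h import *
o=bot.get_obs();print(np.round(o['moment'],3))"
```

```text
time: 2.75
tool_pos: [370.7, 346.3, 123.1]
tcp_rot: [3.14, 0.001, 3.061]
contact_force: [-0.5, -0.1, 5.9]
grip_width: 13.6
finger_force: 31.0
[0.146 0.216 0.057]
```

Gripped. Now I'll tighten clockwise, following the thread down.

```bash
python3 -m pendant '[[[0,0,-0.01],[0,0,-0.7],-1],[[0,0,-0.01],[0,0,-0.7],-1],[[0,0,-0.01],[0,0,-0.7],-1],[[0,0,-0.01],[0,0,-0.7],-1],[[0,0,-0.01],[0,0,-0.7],-1],[[0,0,-0.01],[0,0,-0.7],-1],[[0,0,-0.01],[0,0,-0.7],-1],[[0,0,-0.01],[0,0,-0.7],-1],[[0,0,-0.01],[0,0,-0.7],-1],[[0,0,0],[0,0,0],-1]]'
python3 -c "
from h import *
o=bot.get_obs();print(np.round(o['moment'],3))"
```

```text
time: 3.58
tool_pos: [371.8, 346.7, 120.7]
tcp_rot: [3.137, 0.001, 2.3]
contact_force: [0.7, 1.2, 4.8]
grip_width: 14.0
finger_force: 31.1
[ 0.176 -0.186 -0.04 ]
```

```bash
python3 -m pendant '[[[0,0,-0.01],[0,0,-0.35],-1],[[0,0,-0.01],[0,0,-0.35],-1],[[0,0,-0.005],[0,0,-0.35],-1],[[0,0,0],[0,0,-0.2],-1],[[0,0,0],[0,0,-0.2],-1],[[0,0,0],[0,0,0],-1],[[0,0,0],[0,0,0],-1],[[0,0,0],[0,0,0],-1],[[0,0,0],[0,0,0],-1],[[0,0,0],[0,0,0],-1]]'
python3 -c "
from h import *
o=bot.get_obs();print(np.round(o['moment'],3))"
```

```text
time: 4.42
tool_pos: [372.0, 346.8, 120.1]
tcp_rot: [3.137, -0.0, 2.131]
contact_force: [1.8, 2.4, 6.3]
grip_width: 13.5
finger_force: 31.1
[ 0.167 -0.359 -0.018]
```

```bash
python3 -m pendant '[[[0,0,0],[0,0,-0.2],-1],[[0,0,0],[0,0,-0.2],-1],[[0,0,0],[0,0,-0.2],-1],[[0,0,0],[0,0,-0.2],-1],[[0,0,0],[0,0,-0.2],-1],[[0,0,0],[0,0,0],-1],[[0,0,0],[0,0,0],-1],[[0,0,0],[0,0,0],-1],[[0,0,0],[0,0,0],-1],[[0,0,0],[0,0,0],-1]]'
python3 -c "
from h import *
o=bot.get_obs();print(np.round(o['moment'],3))"
```

```text
time: 5.25
tool_pos: [372.1, 347.5, 120.2]
tcp_rot: [3.136, -0.001, 2.012]
contact_force: [2.5, 4.6, 5.9]
grip_width: 14.3
finger_force: 31.8
[ 0.883 -0.349  0.724]
```

Mz rose to 0.72 N·m, so the cap is on its stop. I'll back off within the well's play to unload the walls, then lift.

```bash
python3 -m pendant '[[[0,0,0],[0,0,0.2],-1],[[0,0,0],[0,0,0.2],-1],[[0,0,0],[0,0,0.2],-1],[[0,0,0],[0,0,0],-1],[[0,0,0.1],[0,0,0],-1],[[0,0,0.2],[0,0,0],-1],[[0,0,0.3],[0,0,0],-1],[[0,0,0.3],[0,0,0],-1],[[0,0,0.3],[0,0,0],-1],[[0,0,0.3],[0,0,0],-1]]'
python3 - <<'E'
from h import *
o=bot.get_obs();print(np.round(o['moment'],3))
im=bot.capture("side");cv2.imwrite("pics/c4.png",cv2.resize(im[130:280,190:350],None,fx=4,fy=4))
E
```

```text
time: 6.08
tool_pos: [369.4, 345.1, 164.4]
tcp_rot: [-3.139, 0.0, 2.083]
contact_force: [-0.4, 0.0, -3.3]
grip_width: 13.6
finger_force: 30.5
[-0.069  0.01   0.049]
```

View pics/c4.png

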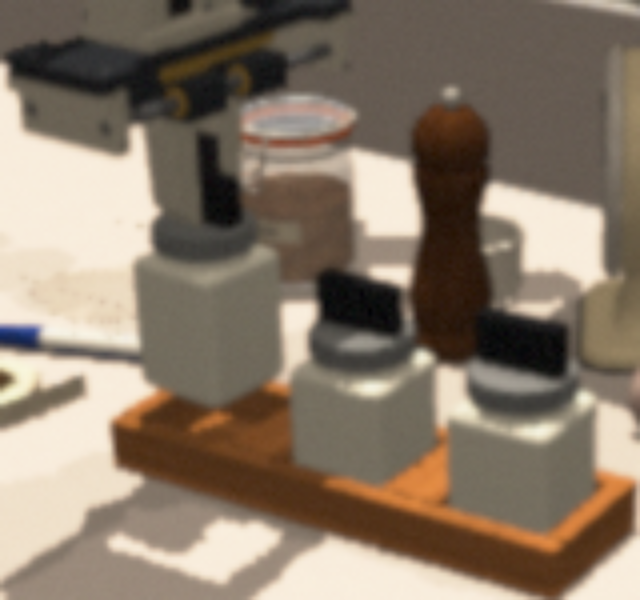

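The canister came out cleanly and hangs upright. I'll rise, then travel on the robot's side of the kettle, turning the gripper on the way.

```bash
python3 -m pendant '[[[0,0,0.5],[0,0,0],-1],[[0,0,0.8],[0,0,0],-1],[[0,0,0.9],[0,0,0],-1],[[0,0,0.8],[0,0,0],-1],[[0.05,-0.3,0.5],[0,0,0],-1],[[0.1,-0.5,0.2],[0,0,0],-1],[[0.1,-0.6,0],[0,0,-0.3],-1],[[0.1,-0.6,0],[0,0,-0.5],-1],[[0.1,-0.6,0],[0,0,-0.5],-1],[[0.1,-0.6,0],[0,0,-0.5],-1]]'
python3 -m pendant '[[[0.1,-0.7,0],[0,0,-0.5],-1],[[0.1,-0.7,0],[0,0,-0.5],-1],[[0.1,-0.7,0],[0,0,-0.5],-1],[[0.1,-0.7,0],[0,0,-0.5],-1],[[0.1,-0.7,0],[0,0,-0.5],-1],[[0.1,-0.7,0],[0,0,-0.5],-1],[[0.1,-0.7,0],[0,0,-0.5],-1],[[0.1,-0.7,0],[0,0,-0.5],-1],[[0.1,-0.7,0],[0,0,-0.5],-1],[[0.1,-0.6,0],[0,0,-0.5],-1]]'
```

```text
time: 6.97
tool_pos: [386.1, 248.7, 274.8]
tcp_rot: [-3.14, 0.0, 1.864]
contact_force: [1.1, -0.9, -3.0]
grip_width: 13.8
finger_force: 30.6
time: 7.8
tool_pos: [416.1, 41.6, 274.8]
tcp_rot: [-3.14, 0.001, 1.263]
contact_force: [0.5, -0.1, -3.0]
grip_width: 14.0
finger_force: 30.7
```

```bash
python3 -m pendant '[[[0.1,-0.7,0],[0,0,-0.5],-1],[[0.2,-0.7,0],[0,0,-0.5],-1],[[0.4,-0.7,0],[0,0,-0.5],-1],[[0.6,-0.6,0],[0,0,-0.5],-1],[[0.7,-0.6,0],[0,0,-0.4],-1],[[0.7,-0.5,0],[0,0,0],-1],[[0.6,-0.3,0],[0,0,0],-1],[[0.5,-0.23,0],[0,0,0],-1],[[0.3,-0.1,0],[0,0,0],-1],[[0,0,0],[0,0,0],-1]]'
python3 -m pendant '[[[0,0,-0.4],[0,0,0],-1],[[0,0,-0.6],[0,0,0],-1],[[0,0,-0.6],[0,0,0],-1],[[0,0,-0.6],[0,0,0],-1],[[0,0,-0.5],[0,0,0],-1],[[0,0,-0.4],[0,0,0],-1],[[0,0,-0.3],[0,0,0],-1],[[0,0,-0.2],[0,0,0],-1],[[0,0,0],[0,0,0],-1],[[0,0,0],[0,0,0],-1]]'
python3 - <<'E'
from h import *
a=bot.capture("side");b=bot.capture("top")
o=bot.get_obs();P=o["tool_pos"];print(P)
print(proj("side",[[539,-91,30],[P[0],P[1],P[2]-116]]))
cv2.imwrite("pics/c5.png",np.hstack([cv2.resize(a[220:370,330:480],None,fx=2.6,fy=2.6),cv2.resize(b[100:250,330:480],None,fx=2.6,fy=2.6)]))
E
```

```text
time: 8.63
tool_pos: [540.5, -90.7, 274.1]
tcp_rot: [-3.14, 0.0, 0.978]
contact_force: [-2.3, 0.1, -2.8]
grip_width: 14.0
finger_force: 30.6
time: 9.47
tool_pos: [539.8, -90.0, 167.2]
tcp_rot: [3.142, 0.0, 0.979]
contact_force: [0.4, -0.8, -3.2]
grip_width: 13.7
finger_force: 30.5
[540.31535192 -90.12819671 167.68820085]
[[413.04299297 314.4470922 ]
 [414.46279614 303.53360235]]
```

View pics/c5.png

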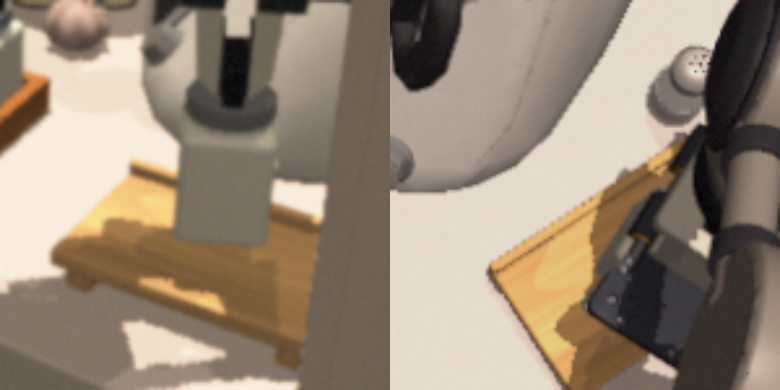

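The canister hangs upright over the riser's middle, about 20 mm up, so I'll lower it gently.

```bash
python3 -m pendant '[[[0,0,-0.2],[0,0,0],-1],[[0,0,-0.15],[0,0,0],-1],[[0,0,-0.1],[0,0,0],-1],[[0,0,-0.05],[0,0,0],-1],[[0,0,-0.03],[0,0,0],-1],[[0,0,-0.03],[0,0,0],-1],[[0,0,0],[0,0,0],-1],[[0,0,0],[0,0,0],-1],[[0,0,0],[0,0,0],-1],[[0,0,0],[0,0,0],-1]]'
```

```text
time: 10.4
tool_pos: [540.0, -90.1, 150.1]
tcp_rot: [3.141, -0.0, 0.979]
contact_force: [-0.4, 0.2, -1.9]
grip_width: 14.3
finger_force: 30.5
```

```bash
python3 -m pendant '[[[0,0,-0.03],[0,0,0],-1],[[0,0,0],[0,0,0],-1],[[0,0,-0.03],[0,0,0],-1],[[0,0,0],[0,0,0],-1],[[0,0,0],[0,0,0],-1],[[0,0,0],[0,0,0],-1],[[0,0,0],[0,0,0],-1],[[0,0,0],[0,0,0],-1],[[0,0,0],[0,0,0],-1],[[0,0,0],[0,0,0],-1]]'
```

```text
time: 11.23
tool_pos: [539.9, -90.1, 148.2]
tcp_rot: [3.141, 0.0, 0.979]
contact_force: [1.0, 0.4, -2.9]
grip_width: 14.0
finger_force: 30.5
```

```bash
python3 -m pendant '[[[0,0,-0.03],[0,0,0],-1],[[0,0,0],[0,0,0],-1],[[0,0,-0.02],[0,0,0],-1],[[0,0,0],[0,0,0],-1],[[0,0,0],[0,0,0],-1],[[0,0,0],[0,0,0],-1],[[0,0,0],[0,0,0],-1],[[0,0,0],[0,0,0],-1],[[0,0,0],[0,0,0],-1],[[0,0,0],[0,0,0],-1]]'
```

```text
time: 12.07
tool_pos: [539.9, -90.1, 146.7]
tcp_rot: [3.141, 0.0, 0.979]
contact_force: [-0.7, -0.1, -2.8]
grip_width: 13.8
finger_force: 30.5
```

```bash
python3 -m pendant '[[[0,0,-0.03],[0,0,0],-1],[[0,0,0],[0,0,0],-1],[[0,0,0],[0,0,0],-1],[[0,0,0],[0,0,0],-1],[[0,0,0],[0,0,0],-1],[[0,0,0],[0,0,0],-1],[[0,0,0],[0,0,0],-1],[[0,0,0],[0,0,0],-1],[[0,0,0],[0,0,0],-1],[[0,0,0],[0,0,0],-1]]'
```

```text
time: 12.9
tool_pos: [539.9, -90.1, 145.8]
tcp_rot: [3.142, 0.0, 0.979]
contact_force: [0.4, -0.3, -3.1]
grip_width: 14.0
finger_force: 30.5
```

```bash
python3 -m pendant '[[[0,0,-0.03],[0,0,0],-1],[[0,0,0],[0,0,0],-1],[[0,0,0],[0,0,0],-1],[[0,0,-0.03],[0,0,0],-1],[[0,0,0],[0,0,0],-1],[[0,0,0],[0,0,0],-1],[[0,0,0],[0,0,0],-1],[[0,0,0],[0,0,0],-1],[[0,0,0],[0,0,0],-1],[[0,0,0],[0,0,0],-1]]'
```

```text
time: 13.73
tool_pos: [540.1, -90.1, 144.2]
tcp_rot: [3.141, -0.0, 0.979]
contact_force: [-0.8, 1.5, 1.4]
grip_width: 13.9
finger_force: 30.7
```

The riser now carries the weight (Fz went from -3 to +1.4), so I'll open and retreat upwards.

```bash
python3 -m pendant '[[[0,0,0],[0,0,0],-0.6],[[0,0,0],[0,0,0],-0.5],[[0,0,0],[0,0,0],-0.3],[[0,0,0],[0,0,0],-0.1],[[0,0,0],[0,0,0],0],[[0,0,0],[0,0,0],0],[[0,0,0],[0,0,0],0],[[0,0,0.2],[0,0,0],0],[[0,0,0.4],[0,0,0],0],[[0,0,0.6],[0,0,0],0]]'
python3 -m pendant '[[[0,0,0.6],[0,0,0],0],[[0,0,0.8],[0,0,0],0],[[0,0,0.8],[0,0,0],0],[[-0.5,0,0.8],[0,0,0],0],[[-0.8,0,0.5],[0,0,0],0],[[-0.8,0.3,0],[0,0,0],0],[[-0.8,0.5,0],[0,0,0],0],[[-0.3,0.8,0],[0,0,0],0],[[0,0.8,0],[0,0,0],0],[[0,0.8,0],[0,0,0],0]]'
python3 -m pendant '[[[0,0.8,0],[0,0,0],0],[[0,0.8,0],[0,0,0],0],[[0,0.8,0],[0,0,0],0],[[0,0.8,0],[0,0,0],0],[[0,0.5,0],[0,0,0],0],[[0,0,0],[0,0,0],0],[[0,0,0],[0,0,0],0],[[0,0,0],[0,0,0],0],[[0,0,0],[0,0,0],0],[[0,0,0],[0,0,0],0]]'
python3 - <<'E'
from h import *
a=bot.capture("side");b=bot.capture("top")
m=(b.max(2)<50).astype(np.uint8)*255;M=np.zeros_like(m);M[140:260,360:490]=m[140:260,360:490]
for c in cv2.findContours(M,0,2)[0]:
    if cv2.contourArea(c)>60:
        r=cv2.minAreaRect(c);print(r,np.round(onz("top",[r[0]],155)))
print(proj("top",[[539,-91,155],[539,-91,30]]))
cv2.imwrite("pics/c6.png",np.hstack([cv2.resize(a[220:370,330:480],None,fx=2.6,fy=2.6),cv2.resize(b[130:280,350:500],None,fx=2.6,fy=2.6)]))
E
```

```text
time: 14.57
tool_pos: [538.7, -89.7, 178.9]
tcp_rot: [-3.137, 0.001, 0.979]
contact_force: [-0.2, -0.9, -0.7]
grip_width: 46.2
finger_force: 0.0
time: 15.4
tool_pos: [442.9, 6.8, 285.5]
tcp_rot: [3.141, -0.0, 0.978]
contact_force: [1.1, 0.6, -0.1]
grip_width: 46.1
finger_force: 0.0
time: 16.23
tool_pos: [444.0, 116.1, 285.0]
tcp_rot: [3.141, 0.0, 0.977]
contact_force: [-0.0, 0.2, 0.5]
grip_width: 45.8
finger_force: 0.0
((420.4473876953125, 211.6494140625), (60.29917526245117, 7.03153133392334), 84.19327545166016) [[502. -52. 155.]]
((440.68414306640625, 192.04693603515625), (29.441246032714844, 10.394562721252441), 32.735225677490234) [[535. -87. 155.]]
[[442.71020088 189.53079624]
 [425.29779856 200.59143173]]
```

View pics/c6.png

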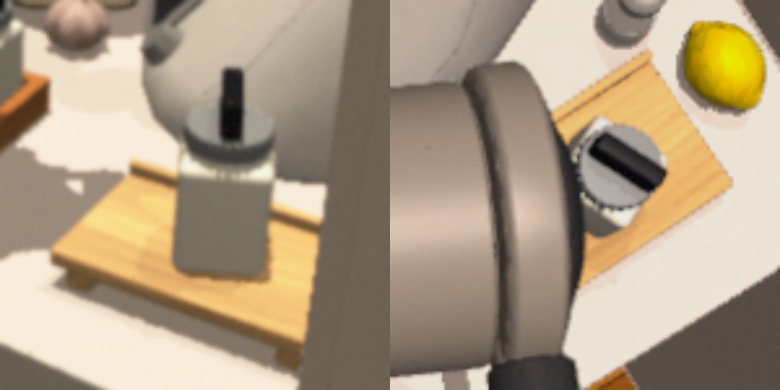

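The canister stands upright, about 5 mm from the middle. I'll check the cap's angle against the body more closely, with the arm moved clear.

```bash
python3 -m pendant '[[[-0.3,0.7,0],[0,0,0],0],[[-0.3,0.8,0],[0,0,0],0],[[-0.3,0.8,0],[0,0,0],0],[[0,0.8,0],[0,0,0],0],[[0,0.8,0],[0,0,0],0],[[0,0.8,0],[0,0,0],0],[[0,0.8,0],[0,0,0],0],[[0,0.5,0],[0,0,0],0],[[0,0,0],[0,0,0],0],[[0,0,0],[0,0,0],0]]'
python3 - <<'E'
from h import *
b=np.mean([bot.capture("top") for _ in range(4)],0).astype(np.uint8)
a=np.mean([bot.capture("side") for _ in range(2)],0).astype(np.uint8)
cv2.imwrite("pics/t7.png",b);cv2.imwrite("pics/s7.png",a)
cv2.imwrite("pics/c7.png",np.hstack([cv2.resize(b[165:235,400:470],None,fx=8,fy=8,interpolation=2)[:, :],cv2.resize(a[240:330,390:440],None,fx=4,fy=560/90,interpolation=2)]))
E
```

```text
time: 17.17
tool_pos: [416.9, 296.9, 284.7]
tcp_rot: [3.142, 0.001, 0.98]
contact_force: [-0.8, -0.3, 0.2]
grip_width: 45.7
finger_force: 0.0
```

View pics/c7.png

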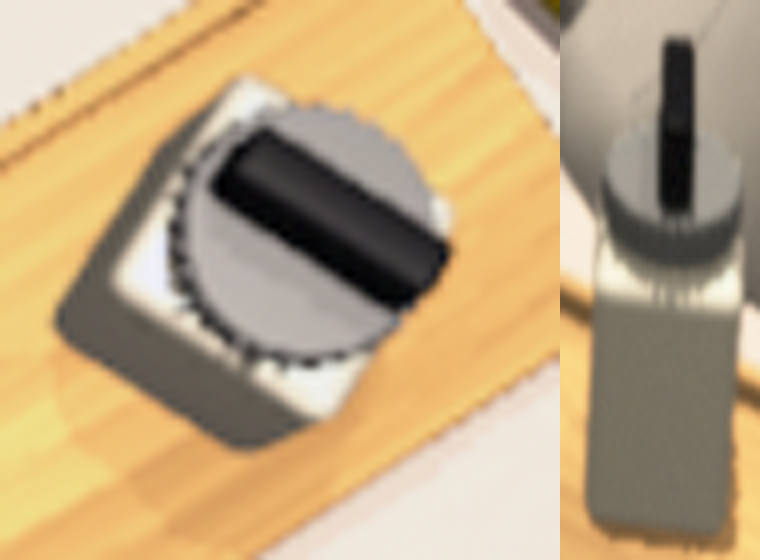

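The crop shows the bar's edges at about 32°, and the body's top-face edges at about 33° and 31°, so the bar is aligned and the cap is tight. The canister stands upright in the middle of the riser, so I'll hand in.

```bash
python3 -c "
from plant import bot
print(bot.close_job())"
```

```text
the job is handed in; nothing more can be done
None
```

I screwed the loose cap tight with the canister still in its well, then set the canister upright within about 5 mm of the riser's middle; the other two were not touched, and the job is handed in (no verdict was returned).

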